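# Load a tube carrier into the block heater

## Robot

A 6-joint arm with a two-finger parallel gripper is mounted at the origin on a cart in front of the work surface, level with it; the furniture and walls round the work are solid. World frame = base frame: x ahead of the robot, y to its left, z up, the work surface at z = 0. Lengths are in m, angles in rad, forces in N, time in s.
With the tool pointing down it reaches from about 0.325 to 0.925 m from the base axis. Payload 3.1 kg.
Tool frame: the origin (TCP) lies midway between the tips of the shut fingers; the grasp point (between the pads) lies 19 mm behind it; z points along the fingers, x is the direction in which the jaws open and shut, and the axes are right-handed (so a half turn about z gives the same grasp; the last joint's range is limited). The gripper opens to 85 mm and grips with 20 to 120 N. Pads are 22 mm wide; open, the fingers measure 114 mm over their backs; the gripper's body (76 mm by 85 mm) begins 54 mm behind the grasp point. The pads swing forward as they close: fully open they stand 13 mm farther back than shut.
Start: joints at [1.092, 0.217, 1.613, -0, 1.311, -0.112], TCP at [0.224, 0.583, 0.231] pointing down, gripper open.
Joint ranges: [-2.75, 2.75], [-0.78, 2.1], [0.31, 2.55], [-1.13, 4.27], [0.13, 2.63], [-2.58, 2.58]. Speed limits (rad/s): [2.79, 2.79, 3.14, 3.14, 3.14, 3.14].

## Interface

Orientations are given as a unit quaternion [w, x, y, z].
In Python, from bench import ctrl, camera, get_calibration gives the robot as it stands. Calls block until the motion is done:
- ctrl.movep(position, orientation): joint-space move of the TCP to a pose.
- ctrl.line_to(position, rot=None, vel=0.15): straight line of the TCP; rot=None keeps the orientation; vel is the mean speed in m/s.
- ctrl.movej(angles): joint-space move.
- ctrl.command_gripper(opening, strength=None): finger opening in m; strength is the grip in N (None keeps the last); returns when the fingers have stopped.
- ctrl.dwell(seconds).
- ctrl.ik(position, orientation): joint angles nearest the present ones, or None.
- camera(name): name is "scene" or "top" or "wrist"; returns (picture, depth): 480x640x3 uint8, red, green, blue; 480x640 float32, m along the optical axis (not along the pixel's ray), 0 where there is no reading.
- get_calibration(name): a dict with "fx", "fy", "cx", "cy" (pixels), "T" (4x4, takes a point from camera to world coordinates); the wrist camera has in their place "hand_eye" (4x4, takes a point from camera to tool coordinates, whose origin is the TCP and whose axes are the tool frame's). Camera axes: x right, y up, looking along -z (the intrinsics and any distortion apply to the point x, -y, -z); pixel columns grow to the right and rows downward; lengths in m; the calibration is good to about 2 mm. A picture is of the moment at which its call begins: read the wrist's pose just before it. get_calibration takes no time and is no camera call.
A pose or a line that the arm cannot do raises ctrl.PlanningError and nothing moves.
- ctrl.job_done(): hands the job in, once; it reports no verdict.
Readings, each from a call of its own:
- ctrl.get_t(): time.
- ctrl.get_joint_pos(): joint angles.
- ctrl.get_qvel(): joint speeds.
- ctrl.get_joint_torque(): joint torques, N m.
- ctrl.get_eef_pos(): TCP position.
- ctrl.get_ee_rot(): TCP orientation.
- ctrl.get_ft_force(): force on the tool from outside, world axes, zero at the start.
- ctrl.get_torque(): the same for the moment, N m.
- ctrl.get_grip_width(): finger opening in m.
Only numpy, scipy, OpenCV 4.12 (cv2) and the standard library are available. Lean on these libraries where they do the work, as an engineer would, in place of code of your own. Each camera call takes 0.05 s, during which the arm holds its last target.

## Task

Take the open test tube (the one without a cotton plug) out of the white stand and put it all the way down into either hole of the metal tube carrier while the carrier stands on the bench. Then lift the carrier by its black handle, with the tube in it, and set it fully down into the oblong bay of the block heater, tube still in place and everything let go. Leave the cotton-plugged tube in the stand.

Things in the scene. Friction and masses are not known exactly. Their poses are not given: they have to be found in the camera images.
- tube: open glass test tube, 19 mm dia, 115 mm long, 21 g, upright in one of the two holes (72 mm apart) of a fixed white stand 60 mm high; its foot is 10 mm above the bench. Origin at the centre of the foot, z up the tube. At the start its y axis runs along the row of holes (neighbour tube on that line): grip across x. Tubes in the ivory rack at the back are not meant.
- plugged_tube: glass test tube with a cotton plug, 19 mm diameter, 140 mm high over the plug; starts in the stand's other hole and stays there. Origin at its foot, z up the tube.
- carrier: loose metal block 50 (x) x 128 (y) x 60 mm (z), about 0.4 kg, on the bench. Two empty holes open upward at x 0, y +40 and -40 mm: 24 mm bore, 6 mm funnelled rim, floor 12 mm above the underside. Black handle post at the centre, 16 (x) x 24 mm (y), top at z 125 mm: grip across x, near its top (a seated tube's mouth is at z 127 mm). Origin at the centre of the underside, z up.
- heater: fixed white block heater 150 (x) x 230 (y) x 50 mm high, grey control strip on its -x face. Oblong bay centred at x +20, y 0 mm: 58 (x) x 136 mm (y) inside, widening at 45 degrees to 74 x 152 mm at the rim (z 50 mm); bay floor at z 20 mm. The carrier goes in with its y along the heater's y, either way round. Origin at the centre of the underside, z up.

How it is judged:
On the way:
1. the tube stands fully down in a hole of the carrier, the carrier still standing on the bench (z of tube in the frame of carrier between 0.005 and 0.02 m and x of tube in the frame of carrier between -0.015 and 0.015 m and y of tube in the frame of carrier between -0.055 and 0.055 m and height (world z) of carrier below 0.01 m and angle between carrier's own z axis and vertical below 0.1 rad), for 0.2 s.
At the end, for the whole second after the job is handed in: Carrier at rest in the bay: level to 6 degrees, within 10 mm of the bay's centre in x and y, within 10 degrees of its direction (either way round), at most 6 mm above its floor. Open tube in a carrier hole, foot within 8 mm of the hole floor, within 11 degrees of upright (z of tube in the frame of carrier between 0.005 and 0.02 m and x of tube in the frame of carrier between -0.015 and 0.015 m and y of tube in the frame of carrier between -0.055 and 0.055 m and x of carrier in the frame of heater between 0.01 and 0.03 m and y of carrier in the frame of heater between -0.01 and 0.01 m and z of carrier in the frame of heater below 0.026 m and angle between the y axis of carrier and the y axis of heater, either way round below 0.175 rad and angle between carrier's own z axis and vertical below 0.1 rad and angle between tube's own z axis and vertical below 0.2 rad and linear speed of carrier below 0.02 m/s and linear speed of tube below 0.03 m/s); the robot touches nothing.
It fails at once if the cotton-plugged tube is taken out of the stand or shifted more than 40 mm (distance of plugged_tube from where it was at the start of the episode above 0.04 m).
It also fails if it takes over 58 s, if anything falls off the work surface, if the arm or the gripper's body presses on something with over 40 N, if the wrist force passes 120 N, or if a joint passes its speed limit or range.

## Working session

There is one attempt and no reset: what is moved stays moved. The work goes in short steps, each a Python script; the robot and the scene stay as the last script left them, time stands still between calls to the robot, and variables do not carry over. Pictures are saved under pics/ and viewed, and the job is handed in when it is done.

```bash
ls; mkdir -p pics; python3 - <<'E'
from bench import ctrl,camera,get_calibration
import cv2,numpy as np
for n in ["top","scene"]:
    p,d=camera(n); cv2.imwrite(f"pics/{n}0.png",p[:,:,::-1]); np.save(f"pics/{n}0.npy",d)
    c=get_calibration(n); print(n,{k:(np.round(v,3).tolist()) for k,v in c.items()})
print(get_calibration("wrist"),ctrl.get_t(),ctrl.get_ee_rot())
E
```

```text
pics
top {'fx': 511.035, 'fy': 511.035, 'cx': 325.355, 'cy': 238.025, 'T': [[0.03, 0.975, -0.221, 0.322], [-1.0, 0.03, -0.007, -0.005], [-0.0, 0.221, 0.975, 1.081], [0.0, 0.0, 0.0, 1.0]]}
scene {'fx': 535.797, 'fy': 535.797, 'cx': 319.504, 'cy': 235.106, 'T': [[-0.551, 0.466, -0.692, -0.153], [-0.834, -0.332, 0.441, 0.431], [-0.024, 0.82, 0.572, 0.62], [0.0, 0.0, 0.0, 1.0]]}
{'fx': 361.8850718257524, 'fy': 361.8850718257524, 'cx': 310.95734173194074, 'cy': 237.4541552042057, 'hand_eye': array([[ 9.99998692e-01, -1.07495081e-03,  1.20809268e-03,
        -1.04165921e-03],
       [-6.35952108e-04, -9.48298608e-01, -3.17378867e-01,
        -8.07904668e-02],
       [ 1.48679928e-03,  3.17377683e-01, -9.48298052e-01,
        -1.42485953e-01],
       [ 0.00000000e+00,  0.00000000e+00,  0.00000000e+00,
         1.00000000e+00]])} 0.1 [ 5.27220350e-04  8.24209049e-01  5.66284558e-01 -9.82492040e-04]
```

View pics/top0.png

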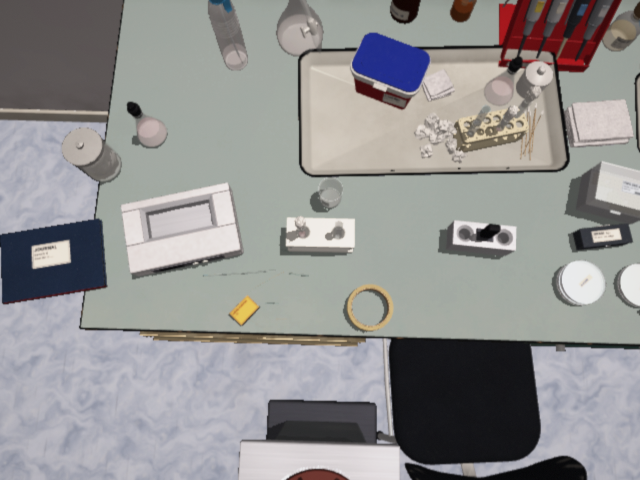

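View pics/scene0.png

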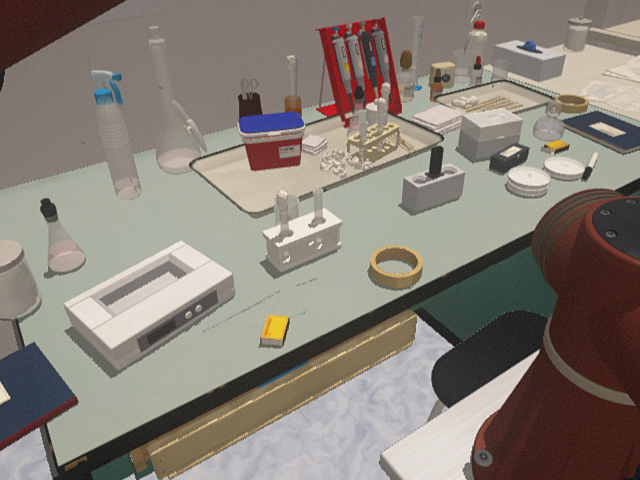

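The top view shows the heater at about (182,228), the white stand at about (320,235) and the carrier with its black handle at about (485,237). The cotton-plugged tube looks to be the left one at (298,228), with the open tube at (337,230). I'll zoom in and measure.

```bash
cat > h.py <<'E'
from bench import ctrl,camera,get_calibration
import cv2,numpy as np
from scipy.spatial.transform import Rotation as R
def w2q(r): q=r.as_quat(); return [q[3],q[0],q[1],q[2]]
def down(yaw):
    # tool z down, tool x along world direction yaw
    x=np.array([np.cos(yaw),np.sin(yaw),0]); z=np.array([0,0,-1.]); y=np.cross(z,x)
    return w2q(R.from_matrix(np.stack([x,y,z],1)))
def cloud(name,d,T=None):
    c=get_calibration(name); T=c["T"] if T is None else T
    v,u=np.mgrid[:480,:640]
    P=np.stack([(u-c["cx"])/c["fx"]*d,-(v-c["cy"])/c["fy"]*d,-d],-1)
    return P@T[:3,:3].T+T[:3,3]
def wristT():
    p=np.array(ctrl.get_eef_pos());q=ctrl.get_ee_rot()
    T=np.eye(4);T[:3,:3]=R.from_quat([q[1],q[2],q[3],q[0]]).as_matrix();T[:3,3]=p
    return T@get_calibration("wrist")["hand_eye"]
def ray_z(name,uv,z,T=None):
    c=get_calibration(name); T=c["T"] if T is None else T
    d=T[:3,:3]@np.array([(uv[0]-c["cx"])/c["fx"],-(uv[1]-c["cy"])/c["fy"],-1]);o=T[:3,3]
    return o+d*(z-o[2])/d[2]
E
python3 - <<'E'
from h import *
p=cv2.imread("pics/top0.png");d=np.load("pics/top0.npy");W=cloud("top",d)
def rect(mask,u0,v0,u1,v1,name):
    m=np.zeros_like(mask);m[v0:v1,u0:u1]=mask[v0:v1,u0:u1]
    n,l,s,_=cv2.connectedComponentsWithStats(m.astype(np.uint8)); 
    k=1+np.argmax(s[1:,4]); q=W[l==k]
    (c,sz,a)=cv2.minAreaRect(q[:,:2].astype(np.float32)*1000); print(name,np.round(c,1),np.round(sz,1),round(a,1),len(q),"z med",np.round(np.median(q[:,2]),4))
z=W[...,2]
print("bench z",np.median(z[280:300,120:230]))
rect((z>.04)&(z<.06),100,170,260,290,"heater")
rect((z>.05)&(z<.07),270,190,370,270,"stand")
rect((z>.05)&(z<.07),440,200,530,270,"carrier")
rect((z>.1)&(z<.14),440,200,530,270,"post")
rect((z>.012)&(z<.03),140,195,220,240,"bay")
A=cv2.resize(p[190:270,265:375],None,fx=7,fy=7,interpolation=cv2.INTER_CUBIC)
cv2.imwrite("pics/z1.png",A)
A=cv2.resize(p[200:270,435:535],None,fx=7,fy=7,interpolation=cv2.INTER_CUBIC)
cv2.imwrite("pics/z2.png",A)
s=cv2.imread("pics/scene0.png")
cv2.imwrite("pics/z3.png",cv2.resize(s[170:280,250:360],None,fx=5,fy=5,interpolation=cv2.INTER_CUBIC))
E
```

```text
bench z -0.0003245210449169811
heater [569.8 305.5] [153.6 231.2] 14.4 6134 z med 0.0495
stand [565.2  12.8] [ 61.4 139.9] 0.3 1632 z med 0.0598
carrier [ 569.4 -324. ] [129.3  51.7] 85.4 1152 z med 0.0591
post [ 569.2 -323.3] [23.9 17. ] 82.6 145 z med 0.1222
bay [593.  313.9] [ 54.6 133.6] 14.0 1557 z med 0.0208
```

View pics/z1.png

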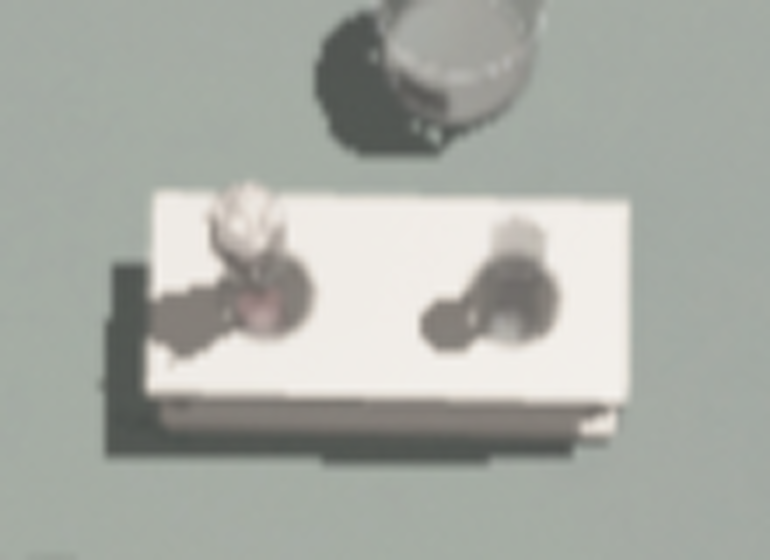

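View pics/z3.png

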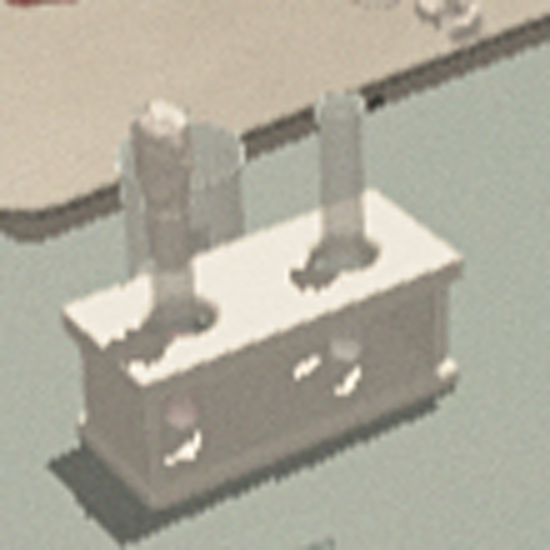

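View pics/z2.png

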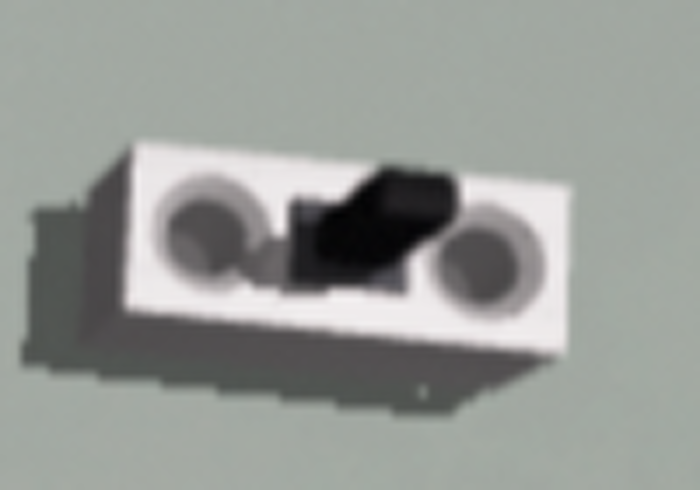

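The zooms confirm it: the cotton-plugged tube is in the +y hole and the open tube is in the −y hole. The heater yaw is about 14.4°, the stand about 0.3° and the carrier about −4.6°, and the sizes match the given ones. Next I'll take closer wrist views of the heater, the stand and the carrier.

```bash
python3 - <<'E'
from h import *
D=np.pi/180
for n,(x,y,yaw) in {"heater":(.58,.31,14.4*D),"stand":(.565,-.01,0),"carrier":(.569,-.324,-4.6*D)}.items():
    ctrl.movep([x,y,.25 if n!="stand" else .27],down(yaw))
    T=wristT(); p,d=camera("wrist"); cv2.imwrite(f"pics/w_{n}.png",p[:,:,::-1]); np.savez(f"pics/w_{n}.npz",d=d,T=T)
    print(n,ctrl.get_t(),np.round(ctrl.get_joint_pos(),2),np.round(ctrl.get_eef_pos(),4))
    W=cloud("wrist",d,T);z=W[...,2]
    r={"heater":[(.04,.06),(.012,.03)],"stand":[(.05,.07)],"carrier":[(.05,.07),(.11,.14)]}[n]
    for lo,hi in r:
        m=((z>lo)&(z<hi)&(abs(W[...,0]-x)<.13)&(abs(W[...,1]-y)<.14)).astype(np.uint8)
        k,l,s,_=cv2.connectedComponentsWithStats(m);q=W[l==1+np.argmax(s[1:,4])]
        c,sz,a=cv2.minAreaRect(q[:,:2].astype(np.float32)*1000);print(n,lo,np.round(c,1),np.round(sz,1),round(a,1),len(q),np.round(np.median(q[:,2]),4))
E
```

```text
heater 1.8 [0.39 0.27 1.51 0.   1.36 0.13] [0.5791 0.3112 0.2499]
heater 0.04 [572.1 303. ] [152. 230.] 14.2 27786 0.0498
heater 0.012 [592.6 307.1] [ 58.2 136. ] 14.2 7291 0.0206
stand 3.0667 [-0.14  0.06  1.72  0.    1.37 -0.14] [ 0.5652 -0.0087  0.2699]
stand 0.05 [567.1   9.7] [ 60.1 140.3] 0.4 7147 0.0599
carrier 4.3167 [-0.62  0.26  1.52  0.    1.36 -0.54] [ 0.5697 -0.3223  0.2502]
carrier 0.05 [ 571.  -327.1] [128.3  50.1] 85.6 5391 0.0599
carrier 0.11 [ 571.3 -326.1] [23.  15.8] 85.9 623 0.1243
```

```bash
python3 - <<'E'
from h import *
x,y=.571,-.326
for yw in (85.7,-94.3):
    yaw=yw*np.pi/180
    try: ctrl.movep([x,y,.25],down(yaw))
    except Exception as e: print(e); continue
    ctrl.dwell(.1)
    T=wristT(); p,d=camera("wrist"); cv2.imwrite(f"pics/w_c{yw}.png",p[:,:,::-1])
    print(yw,ctrl.get_t(),np.round(ctrl.get_joint_pos(),2),np.round(ctrl.get_eef_pos(),4))
    W=cloud("wrist",d,T);z=W[...,2]
    for lo,hi in [(.05,.07),(.11,.14)]:
        m=((z>lo)&(z<hi)&(abs(W[...,0]-x)<.13)&(abs(W[...,1]-y)<.14)).astype(np.uint8)
        k,l,s,_=cv2.connectedComponentsWithStats(m);q=W[l==1+np.argmax(s[1:,4])]
        c,sz,a=cv2.minAreaRect(q[:,:2].astype(np.float32)*1000);print(lo,np.round(c,1),np.round(sz,1),round(a,1),len(q),np.round(np.median(q[:,2]),4))
E
```

```text
85.7 5.875 [-0.63  0.27  1.51  0.    1.36 -2.12] [ 0.5711 -0.3258  0.2501]
0.05 [ 571.  -327.4] [128.4  50.2] 85.8 5360 0.0596
0.11 [ 570.5 -327.2] [23.9 15.2] 86.6 661 0.124
-94.3 8.675 [-0.63  0.27  1.51  0.    1.36  1.02] [ 0.571 -0.326  0.25 ]
0.05 [ 571.6 -326.7] [128.2  50.1] 85.6 5369 0.0598
0.11 [ 572.2 -326.9] [23.7 15.3] 85.7 664 0.1242
```

View pics/w_stand.png

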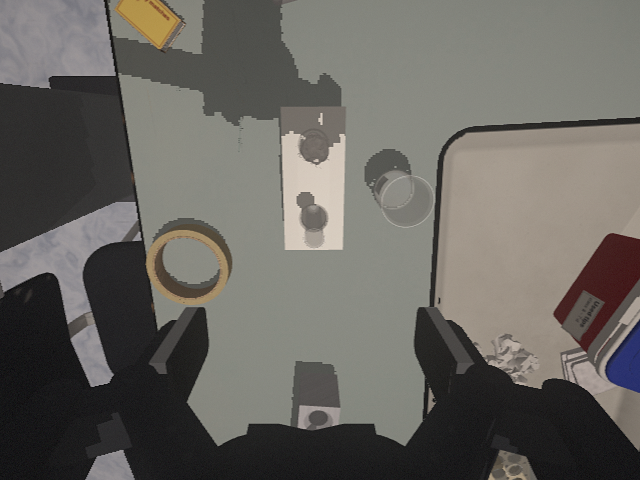

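View pics/w_carrier.png

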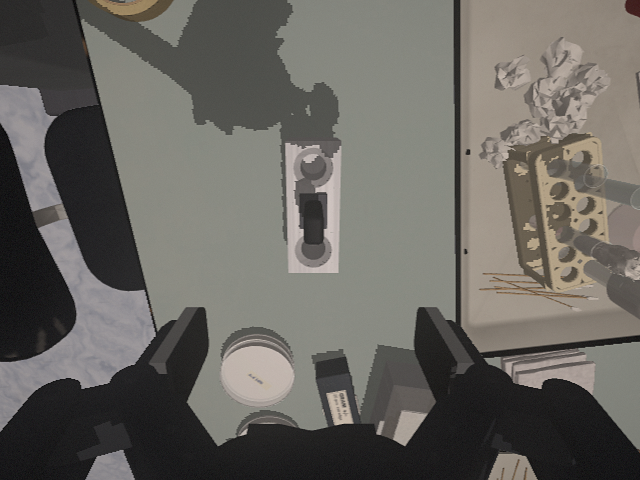

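```bash
python3 - <<'E'
from h import *
f=np.load("pics/w_stand.npz");d=f["d"];T=f["T"]
p=cv2.imread("pics/w_stand.png")
cv2.imwrite("pics/z4.png",cv2.resize(p[100:260,270:440],None,fx=4.5,fy=4.5,interpolation=cv2.INTER_CUBIC))
for uv,z in [((314,238),.125),((314,148),.14),((314,148),.06),((393,190),.0),((406,201),.08),((406,201),.1),((381,201),.09)]: print(uv,z,np.round(ray_z("wrist",uv,z,T)[:2],4))
W=cloud("wrist",d,T)
print(np.round(W[[185,190,195,201,177],[393,385,410,431,406]],3))
E
```

```text
(314, 238) 0.125 [ 0.5681 -0.0256]
(314, 148) 0.14 [0.5676 0.0491]
(314, 148) 0.06 [0.5682 0.0426]
(393, 190) 0.0 [ 0.6599 -0.0093]
(406, 201) 0.08 [ 0.6546 -0.004 ]
(406, 201) 0.1 [6.492e-01 5.000e-04]
(381, 201) 0.09 [ 0.6291 -0.0018]
[[ 0.659 -0.003  0.002]
 [ 0.638  0.003  0.061]
 [ 0.679 -0.015  0.002]
 [ 0.684 -0.008  0.062]
 [ 0.658  0.015  0.06 ]]
```

View pics/z4.png

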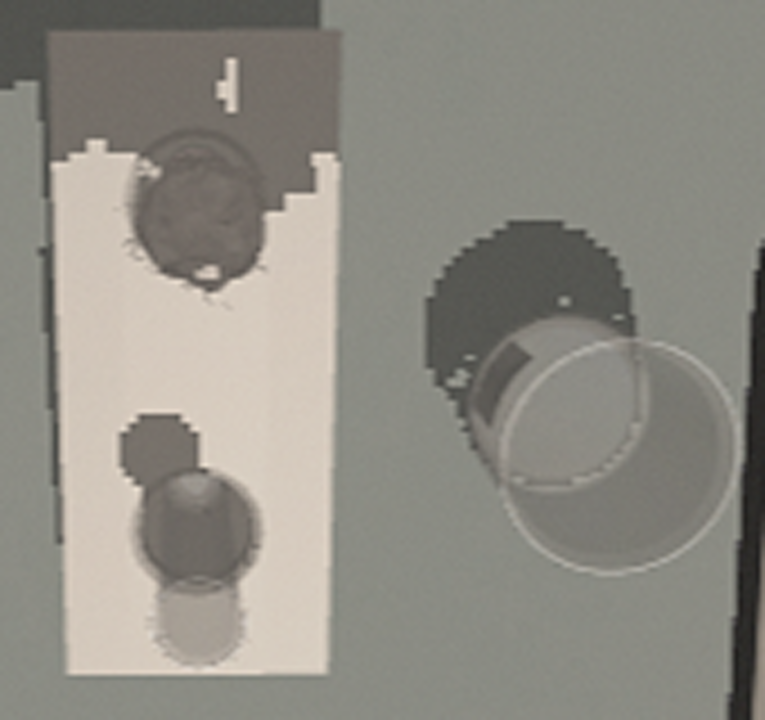

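The wrist views at three yaws agree to within 1 mm, so I trust the wrist camera over the top one. The open tube's rim centre is at (314,238), which gives (0.568, −0.026). The beaker's near edge is at x≈0.63, clear of the fingers. Grasping now.

```bash
python3 - <<'E'
from h import *
D=np.pi/180
q=down(.4*D)
ctrl.movep([.5679,-.026,.20],q); ctrl.command_gripper(.05,30)
ctrl.line_to([.5679,-.026,.086],vel=.1); 
print(ctrl.get_eef_pos(),ctrl.get_ft_force(),ctrl.get_t())
ctrl.command_gripper(.0,30); print("w",ctrl.get_grip_width(),ctrl.get_ft_force(),ctrl.get_t())
if .015<ctrl.get_grip_width()<.023:
    ctrl.line_to([.5679,-.026,.20],vel=.12)
print("w",ctrl.get_grip_width(),ctrl.get_eef_pos(),ctrl.get_ft_force(),ctrl.get_t())
for n in ("wrist","scene"):
    p,d=camera(n);cv2.imwrite(f"pics/g_{n}.png",p[:,:,::-1])
E
```

```text
[ 0.56874718 -0.02613288  0.08692469] [0.83991609 0.3316649  0.96216741] 11.575
w 0.017901348325510758 [-0.9960494  -0.46167238  2.46813533] 11.9583
w 0.017976365229301985 [ 0.56707886 -0.02587808  0.19880403] [ 0.32885022  1.17449625 -1.49986207] 13.0583
```

View pics/g_scene.png

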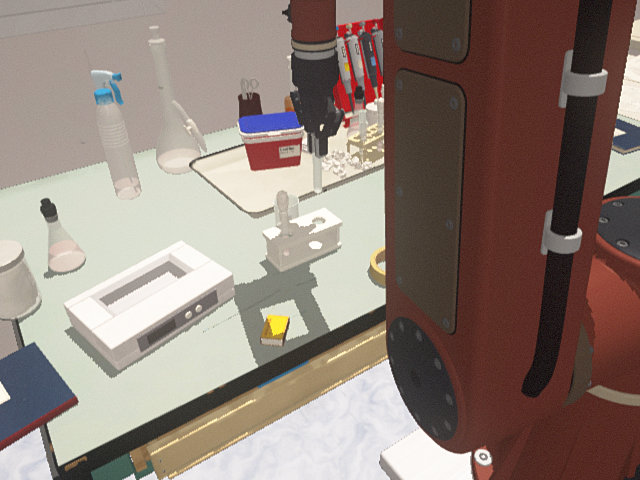

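View pics/g_wrist.png

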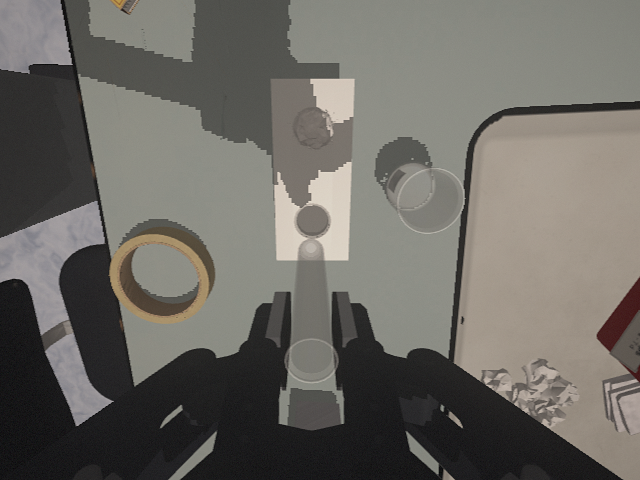

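The open tube is in the grip. The wrist view shows its foot at (311,243) and its mouth at (311,358), and the plugged tube is still in its hole at (313,128). Next I'll bring it over the carrier's +y hole and check the foot against the hole.

```bash
python3 - <<'E'
from h import *
D=np.pi/180
T=wristT(); print("eef",ctrl.get_eef_pos(),"foot",ray_z("wrist",(311,245),T[2,3]*0+ctrl.get_eef_pos()[2]-.0765,T))
a=85.7*D; hole=np.array([.5713,-.327])+.04*np.array([np.cos(a),np.sin(a)]); print(hole)
ctrl.movep([*hole,.20],down(-4.3*D)); ctrl.dwell(.3)
ctrl.line_to([*hole,.155],vel=.1);ctrl.dwell(.3)
print(ctrl.get_eef_pos(),ctrl.get_t(),ctrl.get_grip_width())
T=wristT();p,d=camera("wrist");cv2.imwrite("pics/c1.png",p[:,:,::-1]);np.savez("pics/c1.npz",d=d,T=T)
c=get_calibration("wrist")
def proj(P):
    q=np.linalg.inv(T)@np.append(P,1); return c["cx"]+c["fx"]*q[0]/-q[2], c["cy"]-c["fy"]*q[1]/-q[2]
print("hole px",proj([*hole,.06]),"foot px",proj([*ctrl.get_eef_pos()[:2],ctrl.get_eef_pos()[2]-.0765]))
cv2.imwrite("pics/c1z.png",cv2.resize(p[120:420,200:420,::-1],None,fx=2,fy=2,interpolation=cv2.INTER_CUBIC))
E
```

```text
eef [ 0.56701659 -0.0258575   0.19859566] foot [ 0.56719166 -0.02420947  0.12209566]
[ 0.57429915 -0.28711259]
[ 0.57479869 -0.28743391  0.15593463] 15.375 0.018276313806416714
hole px (np.float64(309.33600078047374), np.float64(237.2649785772732)) foot px (np.float64(309.85030411704025), np.float64(247.09620509681025))
```

View pics/c1z.png

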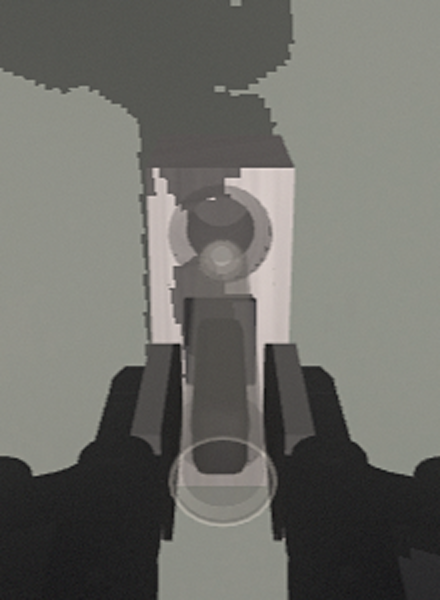

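The hole centre at (310,236) and the tube foot at (310,249) both match the projections to within about 1 mm. Lowering in steps while watching the force.

```bash
python3 - <<'E'
from h import *
x,y,_=[.5743,-.2871,0]
f0=np.array(ctrl.get_ft_force());print(f0)
ok=True
for z in (.13,.115,.10,.0895):
    ctrl.line_to([x,y,z],vel=.08); ctrl.dwell(.1)
    f=np.array(ctrl.get_ft_force()); print(z,np.round(f-f0,1),np.round(ctrl.get_eef_pos(),4))
    if np.linalg.norm(f-f0)>8: ok=False;break
if ok:
    ctrl.command_gripper(.05); ctrl.dwell(.3)
print(ok,ctrl.get_t())
T=wristT();p,d=camera("wrist");cv2.imwrite("pics/c2.png",p[:,:,::-1])
if ok:
    ctrl.line_to([x,y,.19],vel=.15)
    p,d=camera("scene");cv2.imwrite("pics/c2s.png",p[:,:,::-1])
    T=wristT();p,d=camera("wrist");cv2.imwrite("pics/c3.png",p[:,:,::-1]);np.savez("pics/c3.npz",d=d,T=T)
print(ctrl.get_t())
E
```

```text
[-0.11156595 -0.62999787 -0.05030045]
0.13 [ 0.8  0.7 -1.1] [ 0.5743 -0.2871  0.1299]
0.115 [ 0.7  0.4 -0.3] [ 0.5742 -0.2871  0.1148]
0.1 [ 0.3  1.1 -0.3] [ 0.5742 -0.287   0.0997]
0.0895 [ 0.9  0.6 -0.6] [ 0.574  -0.2869  0.0891]
True 17.9417
18.9083
```

View pics/c2.png

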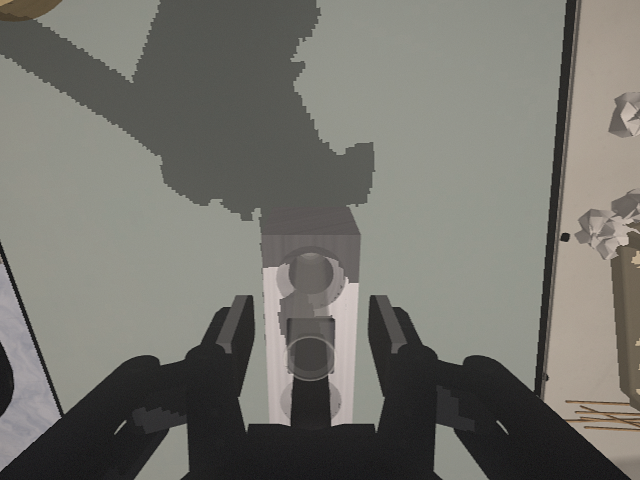

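View pics/c3.png

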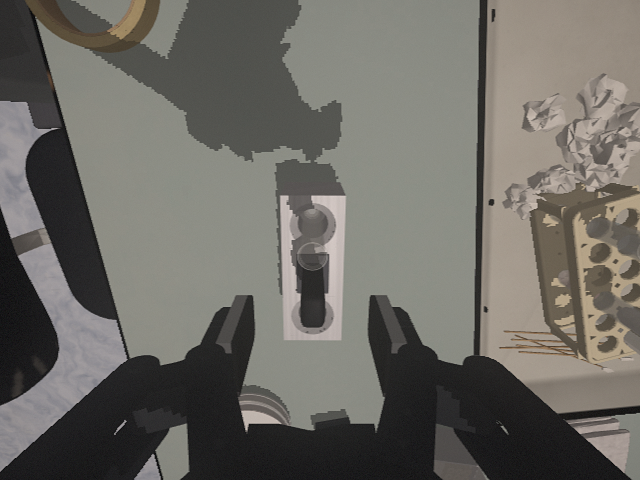

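```bash
python3 - <<'E'
from h import *
f=np.load("pics/c3.npz");d=f["d"];T=f["T"];W=cloud("wrist",d,T);z=W[...,2]
print("mouth",ray_z("wrist",(312,256),.127,T))
for lo,hi in [(.05,.07),(.115,.14)]:
    m=((z>lo)&(z<hi)&(abs(W[...,0]-.571)<.05)&(abs(W[...,1]+.327)<.09)).astype(np.uint8)
    k,l,s,_=cv2.connectedComponentsWithStats(m)
    for i in range(1,k):
        if s[i,4]<60: continue
        q=W[l==i];c,sz,a=cv2.minAreaRect(q[:,:2].astype(np.float32)*1000);print(lo,s[i,:4],np.round(c,1),np.round(sz,1),round(a,1),len(q),np.round(np.median(q[:,2]),4))
p=cv2.imread("pics/c2s.png");cv2.imwrite("pics/c2sz.png",cv2.resize(p[110:230,360:500],None,fx=5,fy=5,interpolation=cv2.INTER_CUBIC))
E
```

```text
mouth [ 0.57426707 -0.2863626   0.127     ]
0.05 [280 193  66 147] [ 571.1 -326.6] [128.1  50.1] 85.6 6110 0.0599
0.05 [302 212  20  12] [ 574.2 -281.1] [ 5.5 15.2] 85.3 128 0.06
0.115 [297 238  31  33] [ 573.9 -286.5] [18.5 18.4] 26.6 499 0.1243
0.115 [300 289  25  39] [ 571.3 -326.2] [24.4 15.9] 85.8 885 0.1242
```

View pics/c2sz.png

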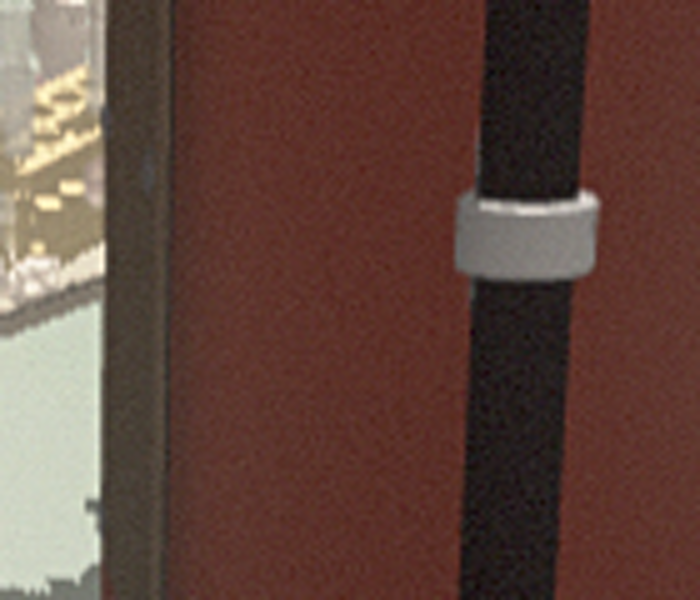

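The tube is seated: its mouth is at (0.574, −0.286), at about the same height as the post top. The carrier hasn't moved. Next I'll grip the handle, lift it, and check it in the wrist view.

```bash
python3 - <<'E'
from h import *
D=np.pi/180
x,y=.5712,-.3265
ctrl.line_to([x,y,.19],rot=down(-4.3*D),vel=.15)
ctrl.line_to([x,y,.086],vel=.1); ctrl.dwell(.2)
print(ctrl.get_eef_pos(),ctrl.get_ft_force())
ctrl.command_gripper(0,90); ctrl.dwell(.2)
print("w",ctrl.get_grip_width(),ctrl.get_eef_pos(),ctrl.get_ft_force(),ctrl.get_t())
if .012<ctrl.get_grip_width()<.02:
    ctrl.line_to([x,y,.12],vel=.06); ctrl.dwell(.2)
    print("w",ctrl.get_grip_width(),ctrl.get_ft_force(),ctrl.get_torque())
    ctrl.line_to([x,y,.28],vel=.15)
    T=wristT();p,d=camera("wrist");cv2.imwrite("pics/l1.png",p[:,:,::-1]);np.savez("pics/l1.npz",d=d,T=T)
print("w",ctrl.get_grip_width(),ctrl.get_eef_pos(),ctrl.get_t())
E
```

```text
[ 0.57170296 -0.32683606  0.08692369] [ 0.35638025  0.43172677 -0.49158245]
w 0.014869407549650247 [ 0.57125584 -0.32671814  0.08635957] [-1.11987471 -0.2327483   1.81373482] 21.3167
w 0.014546626782365027 [ 0.34003687 -0.79234675 -5.16562302] [-0.01554331 -0.00054091  0.01216432]
w 0.015070723311757888 [ 0.57036566 -0.32592212  0.27789202] 23.5
```

View pics/l1.png

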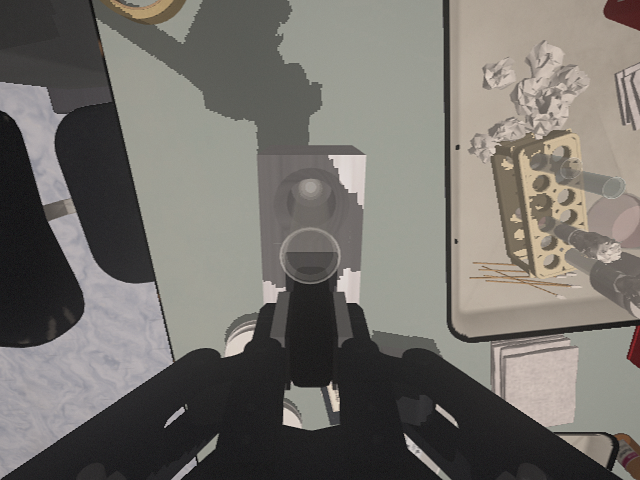

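The carrier is lifted with the tube still in its hole; the mouth is at (309,256). The load of about 5 N matches the mass. Moving over the heater, then checking tilt and alignment above the bay.

```bash
python3 - <<'E'
from h import *
D=np.pi/180
bx,by=.592,.3075
ctrl.line_to([bx,by,.28],rot=down(14.2*D),vel=.22); ctrl.dwell(.3)
ctrl.line_to([bx,by,.18],vel=.12); ctrl.dwell(.3)
e=np.array(ctrl.get_eef_pos());T=wristT();p,d=camera("wrist");cv2.imwrite("pics/l2.png",p[:,:,::-1])
print(e,ctrl.get_t(),ctrl.get_grip_width())
W=cloud("wrist",d,T);z=W[...,2]
top=e[2]-.086+.06
m=(abs(z-top)<.012)&(abs(W[...,0]-e[0])<.06)&(abs(W[...,1]-e[1])<.09)
n,l,s,_=cv2.connectedComponentsWithStats(m.astype(np.uint8));i=1+np.argmax(s[1:,4]);q=W[l==i]
c,sz,a=cv2.minAreaRect(q[:,:2].astype(np.float32)*1000);print("carrier top",s[i],np.round(c,1),np.round(sz,1),round(a,1))
A=np.c_[q[:,:2]-e[:2],np.ones(len(q))];co=np.linalg.lstsq(A,q[:,2],rcond=None)[0];print("slope,z at tcp",co,top)
box=cv2.boxPoints((c,sz,a));print(np.round(box,1))
m=(abs(z-.05)<.008);n,l,s,_=cv2.connectedComponentsWithStats(m.astype(np.uint8));i=1+np.argmax(s[1:,4]);q=W[l==i]
c,sz,a=cv2.minAreaRect(q[:,:2].astype(np.float32)*1000);print("heater top",s[i],np.round(c,1),np.round(sz,1),round(a,1)); print(np.round(cv2.boxPoints((c,sz,a)),1))
E
```

```text
[0.59240297 0.30767226 0.18089868] 28.1667 0.015571481308558363
carrier top [ 256  152  110  153 9417] [586.1 331.9] [50.3 77.5] 14.1
slope,z at tcp [ 0.00603762 -0.02529574  0.15478194] 0.15489868040016463
[[552.3 363.3]
 [571.2 288.2]
 [619.9 300.4]
 [601.  375.6]]
heater top [  175    63   216   284 32332] [573.2 303. ] [150.4 230.2] 14.1
[[472.2 396.2]
 [528.3 173. ]
 [674.2 209.7]
 [618.1 432.9]]
```

View pics/l2.png

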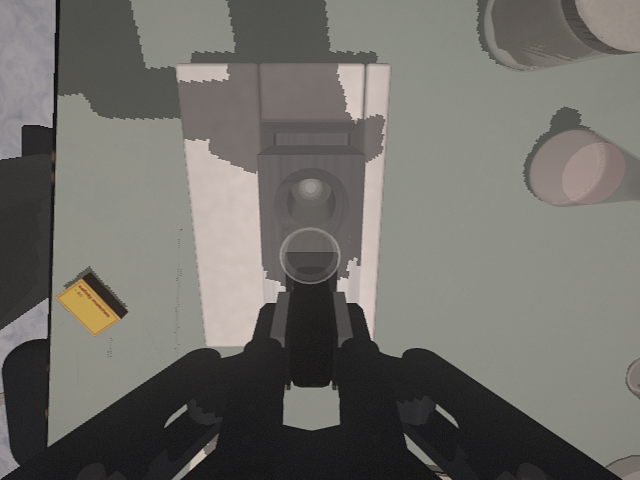

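The tilt is about 1.5°, and the carrier centre worked out from its visible end is (592.2, 307.4) mm against the bay at about (592.4, 307.8) mm. Clearance is 4 mm each side, so I'm lowering under force watch.

```bash
python3 - <<'E'
from h import *
bx,by=.5923,.308
f0=np.array(ctrl.get_ft_force());print(f0)
for z in (.15,.135,.125,.118,.112,.109,.107):
    ctrl.line_to([bx,by,z],vel=.06); ctrl.dwell(.1)
    f=np.array(ctrl.get_ft_force()); print(z,np.round(f-f0,1),np.round(ctrl.get_eef_pos(),4),ctrl.get_t())
    if np.linalg.norm(f-f0)>8: print("stop");break
T=wristT();p,d=camera("wrist");cv2.imwrite("pics/l3.png",p[:,:,::-1])
E
```

```text
[-0.59032906 -0.49407636 -4.88398969]
0.15 [0.7 0.3 0.3] [0.5928 0.3082 0.1506] 28.9167
0.135 [ 0.1  0.7 -0.4] [0.5923 0.308  0.1349] 29.4167
0.125 [ 0.3  0.5 -0.6] [0.5922 0.3079 0.1248] 29.8333
0.118 [ 1.2  0.5 -0. ] [0.5922 0.3079 0.1178] 30.2
0.112 [ 0.5  0.6 -0.1] [0.5921 0.308  0.1117] 30.55
0.109 [1.  0.6 0.5] [0.5923 0.308  0.109 ] 30.9
0.107 [0.7 0.7 0.1] [0.5923 0.308  0.107 ] 31.25
```

View pics/l3.png

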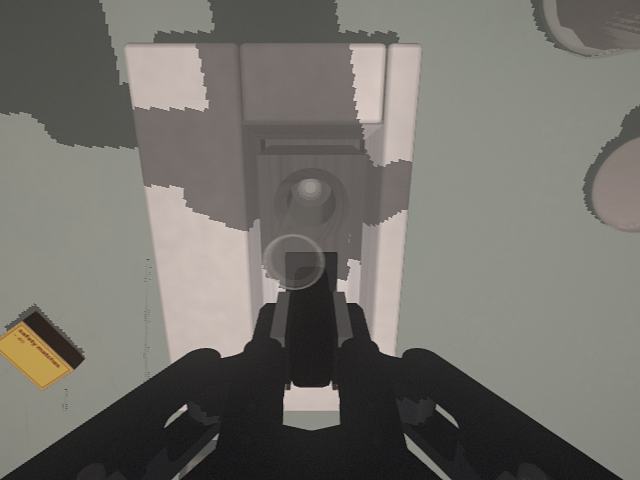

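The carrier is inside the bay walls with no contact yet. The tube now leans slightly toward −x inside its bore (mouth at (294,262)), which the 24 mm bore allows. Going on down to contact.

```bash
python3 - <<'E'
from h import *
bx,by=.5923,.308
f0=np.array([-0.59,-0.49,-4.88])
for z in (.1055,.1045,.1035):
    ctrl.line_to([bx,by,z],vel=.03); ctrl.dwell(.15)
    f=np.array(ctrl.get_ft_force()); print(z,np.round(f-f0,1),np.round(ctrl.get_eef_pos(),4),ctrl.get_t())
    if f[2]-f0[2]>4: print("contact");break
ctrl.command_gripper(.04); ctrl.dwell(.3); ctrl.command_gripper(.06)
print(ctrl.get_ft_force(),ctrl.get_t())
ctrl.line_to([bx,by,.22],vel=.12);ctrl.dwell(.2)
T=wristT();p,d=camera("wrist");cv2.imwrite("pics/l4.png",p[:,:,::-1]);np.savez("pics/l4.npz",d=d,T=T)
print(ctrl.get_t())
W=cloud("wrist",d,T);z=W[...,2]
u=np.array([np.cos(14.2*np.pi/180),np.sin(14.2*np.pi/180)]);v=np.array([-u[1],u[0]])
rel=W[...,:2]-np.array([.5724,.303]);X=rel@u;Y=rel@v
m=(z>.07)&(z<.09)&(abs(X-.02)<.045)&(abs(Y)<.08)
n,l,s,_=cv2.connectedComponentsWithStats(m.astype(np.uint8));i=1+np.argmax(s[1:,4]);k=l==i
c,sz,a=cv2.minAreaRect((np.c_[X[k],Y[k]]*1000).astype(np.float32));print("carrier in heater",np.round(c,1),np.round(sz,1),round(a,1))
co=np.linalg.lstsq(np.c_[X[k]-.02,Y[k],np.ones(k.sum())],z[k],rcond=None)[0];print("slopes, top z (want .080)",co)
m=(z>.13)&(z<.16)&(abs(X-.02)<.05)&(abs(Y)<.08)
n,l,s,_=cv2.connectedComponentsWithStats(m.astype(np.uint8))
for i in range(1,n):
    if s[i,4]>50: k=l==i;c,sz,a=cv2.minAreaRect((np.c_[X[k],Y[k]]*1000).astype(np.float32));print("high",np.round(c,1),np.round(sz,1),np.median(z[k]))
E
```

```text
0.1055 [1.8 0.3 4.6] [0.593  0.3083 0.1064] 31.7
contact
[-0.58844155  0.3986128  -0.28257701] 32.7
34.0583
carrier in heater [20.8 -1. ] [129.1  50. ] 89.9
slopes, top z (want .080) [-0.00238085  0.00204701  0.07967616]
high [19.1 40.3] [18.  18.2] 0.1446433103369852
high [21.   0.3] [15.8 23.6] 0.14416917580187225
```

View pics/l4.png

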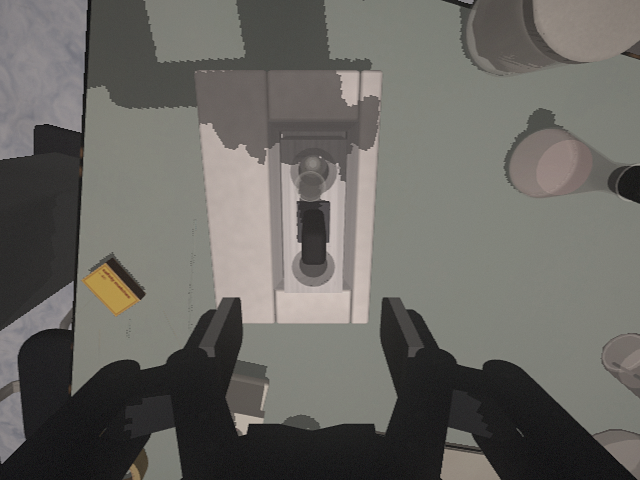

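The carrier lies level in the bay at (20.8, −1.0) mm in the heater frame, against a bay centre of (20, 0), with its top at z 79.7 mm where 80 means fully seated. The tube is upright in the +y hole with its mouth at (312,185), and the gripper is clear of everything. Handing in.

```bash
python3 - <<'E'
from h import *
p,d=camera("top");cv2.imwrite("pics/end.png",p[:,:,::-1])
print(ctrl.get_t(),ctrl.get_ft_force()); ctrl.job_done()
E
```

```text
34.1083 [-0.6564054  -0.02046947  0.01446445]
the job is handed in; nothing more can be done
```

View pics/end.png

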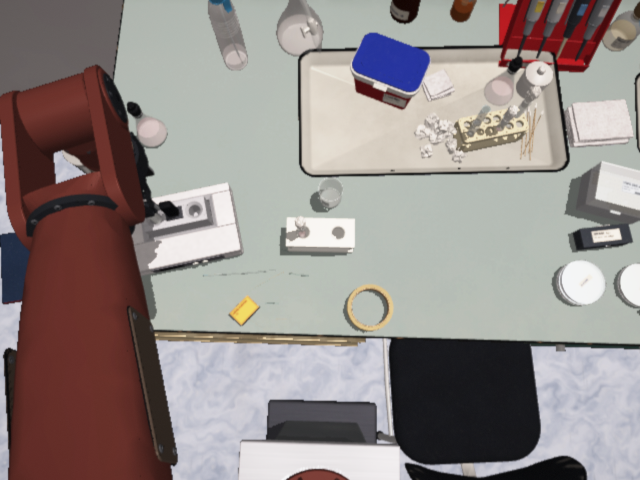

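The job is done and handed in at 34.1 s; no verdict is reported. I put the open tube fully down into the carrier's +y hole on the bench. I then lifted the carrier by its handle, set it down in the heater bay and let go.

- **Carrier:** the last wrist check put it at (20.8, −1.0) mm in the heater frame, against a bay centre of (20, 0). It is level to about 0.2° and aligned to within 0.5°. Its top is at 79.7 mm, where 80 means it is sitting on the bay floor.
- **Tube:** it stands in its hole with the mouth about 2 mm off the hole axis and slightly higher than the handle top, as it should be. It leaned a little within the bore while I was lowering the carrier, then stood upright after release.
- **Plugged tube:** it is still in the stand at (297,230) in the final top view, within a few pixels of its first position.
- **Gripper:** it is clear of everything, with about 0.7 N on the wrist sensor, within its noise.
- **Disagreements:** the top and wrist cameras differed by 2–3 mm. I used the wrist camera, whose views of the carrier from three directions agreed to within 1 mm. The scene camera's view of the carrier was blocked by the arm, so I checked the tube's seating from the wrist view only.

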